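# Third hand for a spice rack joint

## Task

I am putting a small spice rack together in the wooden jig on the worktop. Take the longer of the two loose wooden rails, lay it flat in the jig's channel between the two cheeks and press its end squarely against the sprung end panel until the panel's pointer stands between the two small posts of the gauge, never driving the panel back as far as it will go. Hold it steady there for three seconds and finish still holding and pressing, so that I can put the screws in; leave the shorter rail and the other things where they are.

Things in the scene. Friction and masses are not known exactly. Their poses are not given: they have to be found in the camera images.
- long_rail: The longer loose wooden rail, 160 x 30 x 40 mm (its x, y, z), 0.1 to 0.15 kg, plain light wood with rounded edges and a small dark screw dot near each end of the top; the same either way round. Origin: centre of its underside. Starts flat on the worktop; its top is then 40 mm up.
- short_rail: The shorter rail, 110 x 30 x 40 mm, otherwise alike; not wanted. Origin: centre of its underside. The two rails may have changed places.
- jig: Fixed assembly jig; its x axis is the pressing direction, along the channel to the sprung panel (roughly to the robot's left), z up. Origin: on the worktop under the channel's centre line. Plywood bed x -130 to 120, y -45 to 70 mm, top 12 mm above the worktop. The panel's face is at x = 60 mm unpressed, so a rail just touching it has its centre at x = -20 mm. Rear block at x = 105 to 119 mm, 58 mm tall.
- channel (a point): Middle of the channel between the two wooden cheeks, on the bed's top (30 mm along the jig's x from its origin, 12 mm up). The cheeks are 24 mm tall above the bed and 40 mm apart inside, from 20 mm before to 20 mm past this point along the channel, with splayed mouths reaching 15 mm farther back; the channel is open at the -x end.
- gauge (a point): On top of the gauge block, midway between its two thin dark posts. The block (64 x 16 mm, top 42 mm over the worktop) lies along the jig's +y side, 60 mm from the channel's centre line. The posts are 3 mm thick, 12 mm tall and leave 9 mm between them along the jig's x.
- panel_face (a point): Centre of the end panel's pressing face, 32 mm above the worktop; it moves with the panel. The panel is upright light wood, 80 mm wide, 15 mm thick, its top 61 mm above the worktop; a thin dark pointer 3 mm thick runs from its top edge sideways over the gauge block.
- panel (a joint): How far the sprung panel has been pushed back along the jig's +x, in m: 0 at rest, 0.015 at its end stop. The spring pushes back with 4 N at the start and 0.8 N more for each mm (8 N at 5 mm, 10.4 N at 8 mm, 12.8 N at 11 mm). The pointer stands wholly between the two posts from 0.005 to 0.011.
- mug: Cream mug, 84 x 122 x 106 mm; leave alone. Origin: underside.
- tin: Food tin, 57 mm wide, 72 mm tall; leave alone. Origin: underside.
- spice_jar: Spice jar, 46 mm wide, 106 mm tall; leave alone. Origin: underside.
- matches: Matchbox, 36 x 53 x 15 mm; leave alone. Origin: underside.
- garlic: Garlic bulb, 56 mm; leave alone. Origin: underside.
- timer: Round kitchen timer, 62 mm wide, 46 mm tall; leave alone. Origin: underside.

How it is judged:
On the way:
1. the long rail lies in the channel and is pressed with the pointer between the posts, steadily for 2 s (value of joint panel between 0.0045 and 0.0115 m and contact force between long_rail and panel between 4 and 18 N and y of long_rail in the frame of jig between -0.01 and 0.01 m and z of long_rail in the frame of jig between 0.007 and 0.018 m and x of long_rail in the frame of jig between -0.025 and 0 m and angle between the x axis of long_rail and the x axis of jig, either way round below 0.12 rad and angle between long_rail's own z axis and vertical below 0.1 rad and contact force between any of the fingers, the arm and long_rail above 1 N), for 2 s.
At the end, for the whole second after the job is handed in: The robot still presses the long rail: it lies flat in the channel (within 6 mm of the bed, 10 mm of the centre line, 7 degrees of the channel), its end on the panel with 4 to 18 N, the panel pushed back 4.5 to 11.5 mm (pointer between the posts), everything still (all of step 1 and linear speed of long_rail below 0.02 m/s); the arm keeps its last pose, push and grip.
It fails at once if the panel is driven to the end of its travel (value of joint panel above 0.0145 m).
It fails at once if the shorter rail is disturbed (moved 30 mm) (distance of short_rail from where it was at the start of the episode above 0.03 m).
It fails at once if another of the loose things is disturbed (moved 30 mm) (distance of any of mug, tin, spice_jar, matches, garlic, timer from where it was at the start of the episode above 0.03 m).
It also fails if it takes over 45 s, if anything falls off the work surface, if the arm or the gripper's body presses on something with over 40 N, if the wrist force passes 120 N, or if a joint passes its speed limit or range.

## Robot

A 7-joint arm with a two-finger parallel gripper is mounted at the origin on a cart in front of the work surface, level with it; the furniture and walls round the work are solid. World frame = base frame: x ahead of the robot, y to its left, z up, the work surface at z = 0. Lengths are in m, angles in rad, forces in N, time in s.
With the tool pointing down it reaches from about 0.4 to 0.875 m from the base axis. Payload 19.3 kg.
Tool frame: the origin (TCP) lies on the mounting face of the last link; the fingertips stand 173 mm ahead of it and the grasp point (between the pads) lies 155 mm ahead of it (bot.grip_point_offset is the distance from the TCP to the grasp point, in m); z points along the fingers, y is the line along which they close (so a half turn about z gives the same grasp; the last joint's range is limited). The gripper opens to 85 mm and grips with 20 to 120 N. Pads are 22 mm wide; open, the fingers measure 114 mm over their backs; the gripper's body (76 mm by 85 mm) begins 54 mm behind the grasp point. The pads swing forward as they close: fully open they stand 13 mm farther back than shut.
Start: joints at [-1.329, 0.521, -0.036, 1.599, 0.021, 1.021, -0.113], TCP at [0.192, 0.595, 0.405] pointing down, gripper open.
Joint ranges: [-2.91, 2.91], [-0.3, 2.13], [-1.5, 1.42], [0.17, 2.43], [-1.26, 4.41], [0.16, 1.93], [-2.52, 2.52]. Speed limits (rad/s): [1.89, 1.89, 2.39, 2.39, 3.01, 3.01, 3.01].

## Interface

Orientations are given as [roll, pitch, yaw] about the fixed x, y, z axes, in that order (R = Rz(yaw) Ry(pitch) Rx(roll)).
In Python, from workcell import bot gives the robot as it stands.
- The arm moves only by the tool arm_command, never from a script. Its argument "deltas" is a list of rows, each a list of 3 entries, a list of its own where there are three numbers: the shift along the tool's x, y, z in cm, then the turn, a rotation vector about the tool's x, y, z in rad, then the finger opening in cm, from 0 to 8.54. In form: [[[tx, ty, tz], [rx, ry, rz], claw], ...]. A call has 1 to 20 rows; each row shifts and turns the commanded pose from where the row before left it, along the tool's axes as they then stand; what a row does not reach is not made up. A row lasts 1/10 s, in which the tool goes at most 50 mm and 8.59 degrees, less where a joint would pass 70% of its speed; a pose out of reach is approached as far as the arm can. A call with a gripper value outside its range is refused whole. The fingers move at their own pace and stop on an object; "newtons" is the grip in N (left out, the last holds). Time passes only in rows, so rows that do not move let the fingers close. It gives the time, the measured TCP pose, the force, the opening and the grip force at its end, in the units of the state.
- bot.observe(): the state, without advancing time (a new reading comes with each control period).
- bot.grab_frame(name): name is "scene" or "top"; returns a dict with "frame" (384x512x3 uint8, red, green, blue), "K" (3x3 intrinsics, pixels), "k1" (the pictures are not rectified: a ray, as slopes to the right and down, at radius r is drawn at 1 + k1 r^2 times it, then the intrinsics apply), "rvec" (rotation vector, rad) and "tvec" (3), from world to camera coordinates, as OpenCV has them. Camera axes: x right, y down, z forward; pixel columns grow to the right and rows downward; lengths in m; the calibration is good to about 2 mm. A picture is of the moment at which its call begins. There is no depth.
- bot.job_done(): hands the job in; it is judged then, once.
Trained networks look in a picture, given as the dict that the camera call returned (one of the last four; its "shot" number tells which), for a name from the list of things; names that differ only in an ending like _2 or _b are one class to them, and where a whole thing is asked for, a point or a joint stands for the part that bears it (a point fixed in the world has none). Each returns a list of dicts, best first, with "p" (0 to 1); they miss things now and then, are a little off and sometimes report something else, mostly with a low value. They report only what shows in the picture. A call takes as long as a camera call.
- bot.find_in(name, picture): "rect" ([left, top, width, height] in pixels, round what is visible of it).
- bot.mark_of(name, picture): "at" ([column, row] in pixels: a listed point, or the origin of a listed thing).
The state is a dict: "clock": time; "qpos": joint angles; "qd": joint speeds; "joint_efforts": joint torques, N m; "position": TCP position; "tool_rot": TCP orientation; "force": force on the tool from outside, world axes, zero at the start; "moment": the same for the moment, N m; "grip_width": finger opening in m; "finger_force": force on a finger pad.
Only numpy, scipy, OpenCV 4.12 (cv2) and the standard library are available. Lean on these libraries where they do the work, as an engineer would, in place of code of your own. Each camera call takes 0.05 s, during which the arm holds its last target. There are 200 camera calls.

## Working session

There is one attempt and no reset: what is moved stays moved. The work goes in short steps, Python scripts to look and compute and a tool call to move; the robot and the scene stay as the last step left them, time stands still between calls to the robot, and variables do not carry over. Pictures are saved under pics/ and viewed, at most 10 in all, crops included, and the job is handed in when it is done.

Besides the shell and the picture viewer there is one more tool, called after ">>>" by a JSON object that holds its "api" and its "payload". arm_command: Moves the arm, as the interface text tells. Its arguments: {"type":"object","properties":{"deltas":{"type":"array","items":{"type":"array"}},"newtons":{"type":"number"}},"required":["deltas"]}

```bash
mkdir -p pics; cat > h.py <<'E'
import numpy as np, cv2
from workcell import bot
from scipy.spatial.transform import Rotation as R
def ray(p,px):
    K=np.array(p['K']);d=np.array([p['k1'],0,0,0,0],float)
    u=cv2.undistortPoints(np.array([[px]],float),K,d)[0,0]
    M=cv2.Rodrigues(np.array(p['rvec'],float))[0];t=np.array(p['tvec'],float).ravel()
    return -M.T@t, M.T@np.array([u[0],u[1],1])
def at_z(p,px,z):
    c,d=ray(p,px);return c+d*(z-c[2])/d[2]
def proj(p,X):
    return cv2.projectPoints(np.array(X,float).reshape(-1,1,3),np.array(p['rvec'],float),np.array(p['tvec'],float),np.array(p['K'],float),np.array([p['k1'],0,0,0,0],float))[0][:,0]
E
python3 - <<'E'
from h import *
np.set_printoptions(precision=4,suppress=True)
s=bot.observe();print(s['clock'],s['position'],s['tool_rot'],s['grip_width'],bot.grip_point_offset)
for n in('top','scene'):
    p=bot.grab_frame(n);cv2.imwrite(f'pics/{n}0.png',cv2.cvtColor(p['frame'],cv2.COLOR_RGB2BGR))
    print(n,'cam',ray(p,[256,192]))
    for k,z in(('long_rail',0),('short_rail',0),('jig',0),('channel',.012),('gauge',.042),('panel_face',.032)):
        print(k,[(round(m['p'],2),np.round(m['at'],1),at_z(p,m['at'],z)) for m in bot.mark_of(k,p)[:2]])
E
```

```text
0.0 [0.1917 0.5947 0.4041] [-3.1404  0.0001  2.8298] 0.08539408095473276 0.1547
top cam (array([ 0.3654, -0.1665,  1.2737]), array([ 0.1158, -0.0123, -0.9933]))
long_rail [(0.91, array([284.2, 197.7]), array([ 0.4923, -0.2793,  0.    ])), (0.68, array([360.3, 236.5]), array([ 0.355 , -0.5343,  0.    ]))]
short_rail [(0.78, array([327.7, 194.7]), array([ 0.5001, -0.4297,  0.    ]))]
jig [(0.79, array([222.4, 213.7]), array([ 0.4409, -0.0654,  0.    ]))]
channel [(0.64, array([211.9, 217.7]), array([ 0.4273, -0.0305,  0.012 ])), (0.51, array([361.7, 171. ]), array([ 0.5787, -0.5475,  0.012 ]))]
gauge [(0.8, array([199.7, 241.8]), array([0.3473, 0.0068, 0.042 ]))]
panel_face [(0.64, array([202.2, 217.3]), array([ 0.4282, -0.0002,  0.032 ]))]
scene cam (array([0.3432, 1.0779, 1.1218]), array([ 0.0932, -0.7513, -0.6536]))
long_rail [(0.85, array([260.6, 177.5]), array([ 0.4958, -0.2987,  0.    ]))]
short_rail [(0.88, array([262.5, 156. ]), array([ 0.5038, -0.4386,  0.    ]))]
jig [(0.94, array([266.2, 220.8]), array([ 0.4496, -0.0641,  0.    ]))]
channel [(0.58, array([267.4, 225.7]), array([ 0.442 , -0.0288,  0.012 ]))]
gauge [(0.81, array([288., 225.]), array([ 0.3721, -0.01  ,  0.042 ]))]
panel_face [(0.29, array([301.4, 146.2]), array([ 0.3486, -0.4809,  0.032 ])), (0.21, array([259.9, 178.9]), array([ 0.4931, -0.2509,  0.032 ]))]
```

View images.

```bash
python3 - <<'E'
import cv2
a=cv2.imread('pics/top0.png')[120:300,130:400];cv2.imwrite('pics/t1.png',cv2.resize(a,None,fx=2.9,fy=2.9,interpolation=cv2.INTER_CUBIC))
a=cv2.imread('pics/scene0.png')[110:290,160:380];cv2.imwrite('pics/s1.png',cv2.resize(a,None,fx=3,fy=3,interpolation=cv2.INTER_CUBIC))
E
```

```text
(no output)
```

View pics/t1.png

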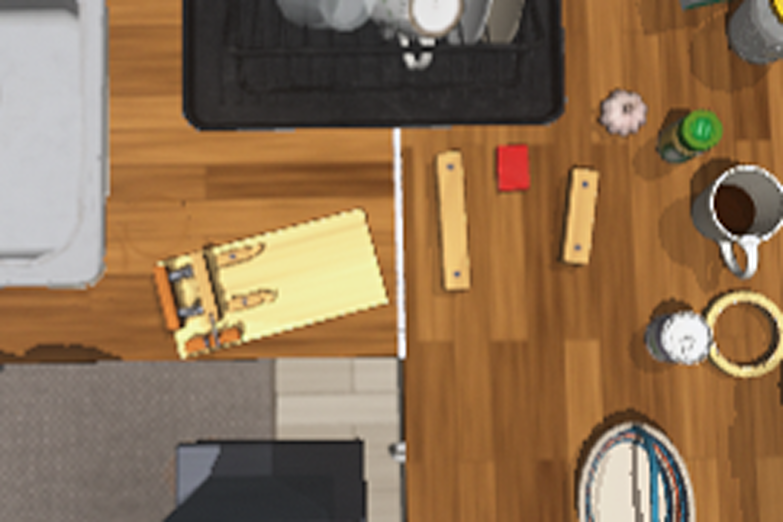

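View pics/s1.png

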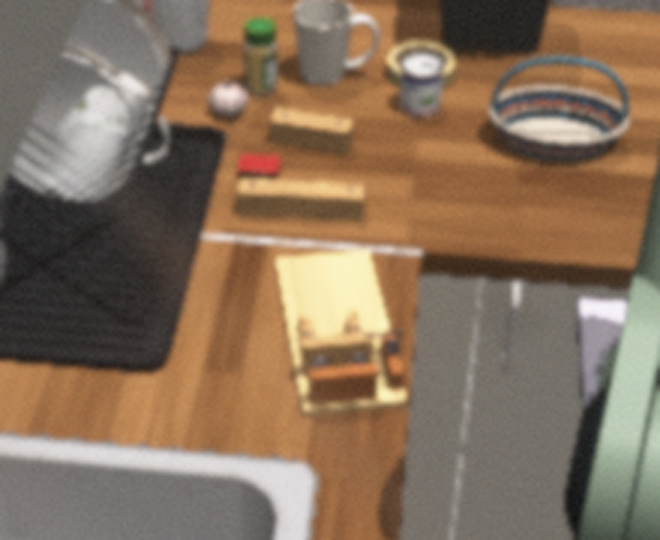

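```bash
python3 - <<'E'
from h import *
np.set_printoptions(precision=4,suppress=True)
p=bot.grab_frame('top');f=p['frame']
g=lambda a:np.array([a[0]/2.9+130,a[1]/2.9+120])-.33
bed=np.array([at_z(p,g(a),.012) for a in((360,210),(387,302),(178,357))])
print(bed,np.linalg.norm(np.diff(bed,axis=0),axis=1))
v=bed[2]-bed[1];th=np.arctan2(v[1],v[0]);w=bed[1]-bed[0];print('ang',np.degrees(th),np.degrees(np.arctan2(w[1],w[0]))-90)
J=np.array([[-.13,-.045],[-.13,.07],[.12,.07]])
A=J-J.mean(0);B=bed[:,:2]-bed[:,:2].mean(0)
U,S,V=np.linalg.svd(A.T@B);Rm=(V.T@U.T);t=bed[:,:2].mean(0)-Rm@J.mean(0)
print('jig',t,np.degrees(np.arctan2(Rm[1,0],Rm[0,0])), 'resid',bed[:,:2]-(J@Rm.T+t))
# rail segmentation
lab=cv2.cvtColor(f,cv2.COLOR_RGB2LAB).astype(float)
sub=[283,195];ref=np.median(lab[190:202,282:288].reshape(-1,3),axis=0);print(ref)
m=(np.linalg.norm(lab-ref,axis=2)<32).astype(np.uint8)
n,L,st,c=cv2.connectedComponentsWithStats(m,connectivity=4)
k=L[192,285];print(st[k],c[k])
pts=np.argwhere(L==k)[:,::-1].astype(float)
W=np.array([at_z(p,q,.04)[:2] for q in pts]);mu=W.mean(0);u=np.linalg.svd(W-mu,full_matrices=False)[2]
d=(W-mu)@u.T;print('rail',mu,u[0],np.degrees(np.arctan2(u[0,1],u[0,0])),np.ptp(d,axis=0))
ends=[at_z(p,g(a),.04) for a in((450,156),(457,274))];print('dots',ends,np.mean(ends,axis=0))
print(st[[i for i in range(1,n) if st[i][4]>150]])
E
```

```text
[[ 0.5124 -0.1746  0.012 ]
 [ 0.4034 -0.2042  0.012 ]
 [ 0.3441  0.0402  0.012 ]] [0.1129 0.2515]
ang 103.64433249387322 -254.81252071463012
jig [ 0.4397 -0.06  ] 103.63838900183308 resid [[-0.0018  0.0012]
 [ 0.0011 -0.0013]
 [ 0.0007  0.0001]]
[203. 134. 171.]
[281 172  11  48 367] [286.     195.7766]
rail [ 0.4949 -0.2819] [-0.9993 -0.0371] -177.8761313560089 [0.1581 0.0276]
dots [array([ 0.5704, -0.2802,  0.04  ]), array([ 0.4332, -0.2843,  0.04  ])] [ 0.5018 -0.2823  0.04  ]
[[281 172  11  48 367]
 [325 179  11  32 247]
 [203 192  54  23 407]
 [192 207  13  28 161]
 [207 210  36  19 206]]
```

>>> {"api": "arm_command", "payload": {"deltas": [[[0,0,0],[0,0,0.14],8],[[0,0,0],[0,0,0.14],5.5],[[0,0,0],[0,0,0.14],5.5],[[0,0,0],[0,0,0.14],5.5],[[0,0,0],[0,0,0.14],5.5],[[0,0,0],[0,0,0.14],5.5],[[0,0,0],[0,0,0.14],5.5],[[0,0,0],[0,0,0.14],5.5],[[0,0,0],[0,0,0.14],5.5],[[-3,2.5,0],[0,0,0],5.5],[[-3,2.5,0],[0,0,0],5.5],[[-3,2.5,0],[0,0,0],5.5],[[-3,2.5,0],[0,0,0],5.5],[[-3,2.5,0],[0,0,0],5.5],[[-3,2.5,0],[0,0,0],5.5],[[-3,2.5,0],[0,0,0],5.5],[[-3,2.5,0],[0,0,0],5.5],[[-3,2.5,0],[0,0,0],5.5],[[-3,2.5,0],[0,0,0],5.5]]}}

```text
clock: 2.65
position: [0.4422, 0.2933, 0.4049]
tool_rot: [3.141, -0.0, 1.57]
force: [0.0, 0.6, -0.6]
grip_width: 0.055
finger_force: 0.0
```

>>> {"api": "arm_command", "payload": {"deltas": [[[-3.8,0.2,0],[0,0,0],5.5],[[-3.8,0.2,0],[0,0,0],5.5],[[-3.8,0.2,0],[0,0,0],5.5],[[-3.8,0.2,0],[0,0,0],5.5],[[-3.8,0.2,0],[0,0,0],5.5],[[-3.8,0.2,0],[0,0,0],5.5],[[-3.8,0.2,0],[0,0,0],5.5],[[-3.8,0.2,0],[0,0,0],5.5],[[-3.8,0.2,0],[0,0,0],5.5],[[-3.8,0.2,0],[0,0,0],5.5],[[-3.8,0.2,0],[0,0,0],5.5],[[-3.8,0.2,0],[0,0,0],5.5],[[-3.8,0.2,0],[0,0,0],5.5],[[-3.8,0.2,0],[0,0,0],5.5]]}}

```text
clock: 4.05
position: [0.4688, -0.239, 0.4049]
tool_rot: [3.141, -0.0, 1.57]
force: [0.6, 1.1, 0.7]
grip_width: 0.055
finger_force: 0.0
```

>>> {"api": "arm_command", "payload": {"deltas": [[[0,0,0],[0,0,0.14],5.5],[[0,0,0],[0,0,0.14],5.5],[[0,0,0],[0,0,0.14],5.5],[[0,0,0],[0,0,0.14],5.5],[[0,0,0],[0,0,0.14],5.5],[[0,0,0],[0,0,0.14],5.5],[[0,0,0],[0,0,0.14],5.5],[[0,0,0],[0,0,0.14],5.5],[[0,0,0],[0,0,0.14],5.5],[[0,0,0],[0,0,0.14],5.5],[[0,0,0],[0,0,0.14],5.5],[[0,0,0],[0,0,0],5.5]]}}

```text
clock: 5.25
position: [0.4691, -0.2372, 0.4046]
tool_rot: [3.141, 0.0, 0.028]
force: [-0.2, 0.5, 0.4]
grip_width: 0.0547
finger_force: 0.0
```

>>> {"api": "arm_command", "payload": {"deltas": [[[0,2.3,1],[0,0,0],5.5],[[0,2.3,3],[0,0,0],5.5],[[0,0,4],[0,0,0],5.5],[[0,0,4],[0,0,0],5.5],[[0,0,3],[0,0,0],5.5],[[0,0,0.5],[0,0,0],5.5],[[0,0,0],[0,0,0],5.5]]}}

```text
clock: 5.95
position: [0.4702, -0.2837, 0.2499]
tool_rot: [-3.141, 0.001, 0.032]
force: [-0.7, -0.7, 0.6]
grip_width: 0.0551
finger_force: 0.0
```

```bash
python3 - <<'E'
from h import *
c=[]
for n,r in(('scene',[150,100,200,150]),('top',[230,150,120,90])):
    p=bot.grab_frame(n);s=bot.observe();x,y,w,h=r
    a=p['frame'].copy()[:,:,::-1]
    f=600//h
    b=cv2.resize(a[y:y+h,x:x+w],None,fx=400/w,fy=400/w,interpolation=cv2.INTER_CUBIC);c.append(b)
    # predicted rail outline
    th=np.radians(2.1);u=np.array([np.cos(th),np.sin(th)]);v=np.array([-u[1],u[0]])
    P=[list(np.array([.495,-.282])+i*.08*u+j*.015*v)+[.04] for i,j in((1,1),(1,-1),(-1,-1),(-1,1))]
    q=((proj(p,P)-[x,y]+.5)*400/w).astype(int);cv2.polylines(b,[q],True,(255,0,0),1)
cv2.imwrite('pics/c2.png',np.hstack(c))
print(s['position'],s['tool_rot'])
E
```

```text
[ 0.47061117 -0.28377746  0.25122122] [ 3.14084482e+00 -1.65656869e-03  3.11155956e-02]
```

View pics/c2.png

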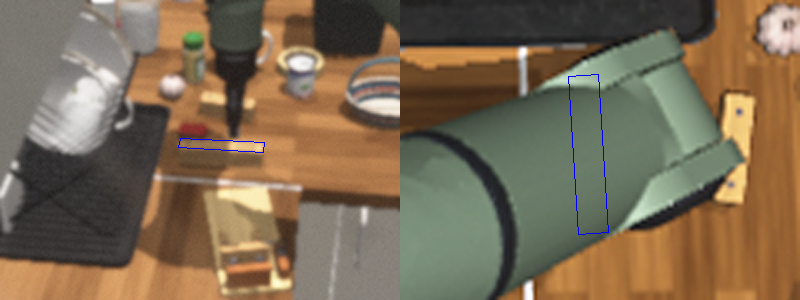

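The view shows the predicted rail outline (left half, about 180–265, 145) lying on the real rail, with the fingers right above it. I'll go down and grip.

>>> {"api": "arm_command", "payload": {"deltas": [[[0,0,2.5],[0,0,0],5.5],[[0,0,2.5],[0,0,0],5.5],[[0,0,1.5],[0,0,0],5.5],[[0,0,0.5],[0,0,0],5.5],[[0,0,0],[0,0,0],3.5],[[0,0,0],[0,0,0],2],[[0,0,0],[0,0,0],2],[[0,0,0],[0,0,0],2],[[0,0,0],[0,0,0],2],[[0,0,0],[0,0,0],2]], "newtons": 70}}

```text
clock: 7.05
position: [0.4705, -0.2837, 0.1809]
tool_rot: [3.141, -0.001, 0.03]
force: [-1.0, 0.9, 8.7]
grip_width: 0.0289
finger_force: 69.8
```

>>> {"api": "arm_command", "payload": {"deltas": [[[0,0,-2],[0,0,0],2],[[0,0,-3],[0,0,0],2],[[0,0,-3],[0,0,0],2],[[0,0,0],[0,0,-0.137],2],[[0,0,0],[0,0,-0.137],2],[[0,0,0],[0,0,-0.137],2],[[0,0,0],[0,0,-0.137],2],[[0,0,0],[0,0,-0.137],2],[[0,0,0],[0,0,-0.137],2],[[0,0,0],[0,0,-0.137],2],[[0,0,0],[0,0,-0.137],2],[[0,0,0],[0,0,-0.137],2],[[0,0,0],[0,0,-0.137],2],[[0,0,0],[0,0,-0.137],2],[[0,0,0],[0,0,-0.137],2],[[0,0,0],[0,0,-0.137],2]]}}

```text
clock: 8.65
position: [0.4702, -0.2836, 0.2605]
tool_rot: [3.141, 0.001, 1.816]
force: [0.5, -0.6, -1.9]
grip_width: 0.0292
finger_force: 69.1
```

>>> {"api": "arm_command", "payload": {"deltas": [[[2,0.4,0],[0,0,0],2],[[3,0.6,0],[0,0,0],2],[[3,0.6,0],[0,0,0],2],[[2,0.5,0],[0,0,0],2],[[1,0.2,2],[0,0,0],2],[[0,0,2],[0,0,0],2],[[0,0,0],[0,0,0],2],[[0,0,0],[0,0,0],2]]}}

```text
clock: 9.45
position: [0.4665, -0.1715, 0.2204]
tool_rot: [-3.141, 0.0, 1.81]
force: [0.0, -0.7, -1.3]
grip_width: 0.0291
finger_force: 69.3
```

```bash
python3 - <<'E'
from h import *
c=[]
s=bot.observe();print(s['position'],s['tool_rot'],s['force'],s['grip_width'])
yaw=s['tool_rot'][2];u=np.array([np.cos(yaw),np.sin(yaw)]);v=np.array([-u[1],u[0]])
th=np.radians(103.6);ju=np.array([np.cos(th),np.sin(th)]);jv=np.array([-ju[1],ju[0]]);jo=np.array([.44,-.06])
d=np.array(s['position'][:2])-jo;print('grip in jig',d@ju,d@jv)
z=s['position'][2]-.181+.04;C=np.array(s['position'][:2])+.0245*u
J=lambda x,y,z:list(jo+x*ju+y*jv)+[z]
for n,r in(('scene',[225,150,90,100]),('top',[170,165,120,133])):
    p=bot.grab_frame(n);x,y,w,h=r;k=400/w
    b=cv2.resize(p['frame'][:,:,::-1][y:y+h,x:x+w],None,fx=k,fy=k,interpolation=cv2.INTER_CUBIC);b=b[:440].copy()
    D=lambda P,col:cv2.polylines(b,[((proj(p,P)-[x,y]+.5)*k).astype(int)],True,col,1)
    D([list(C+i*.08*u+j*.015*v)+[z] for i,j in((1,1),(1,-1),(-1,-1),(-1,1))],(255,0,0))
    D([J(a,e,.012) for a,e in((-.13,-.045),(-.13,.07),(.12,.07),(.12,-.045))],(0,0,255))
    for sg in(1,-1): D([J(.01,sg*.02,.036),J(.05,sg*.02,.036)],(0,0,255))
    D([J(.06,-.04,.061),J(.06,.04,.061),J(.075,.04,.061),J(.075,-.04,.061)],(0,200,0))
    c.append(b)
cv2.imwrite('pics/c3.png',np.hstack(c))
E
```

```text
[ 0.46647072 -0.17154058  0.22037115] [-3.14139871e+00  4.41670938e-04  1.81019538e+00] [ 0.03481407 -0.70443452 -1.32845339] 0.029108425405566376
grip in jig -0.11463747821764574 0.0004993859603946438
```

View pics/c3.png

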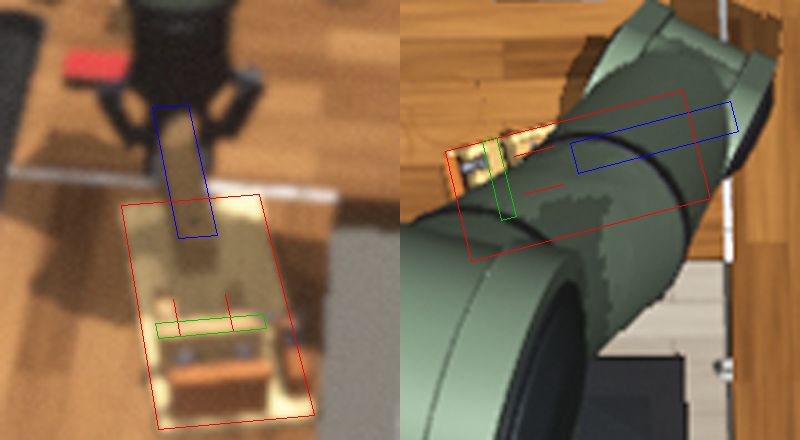

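```bash
python3 - <<'E'
from h import *
p=bot.grab_frame('scene');np.save('sc.npy',p['frame'])
f=p['frame'][170:250,245:300,::-1]
f=cv2.normalize(f,None,0,255,cv2.NORM_MINMAX)
f=np.clip(255*(f/255.)**.7,0,255).astype(np.uint8)
cv2.imwrite('pics/c4.png',cv2.resize(f,None,fx=7.5,fy=7.5,interpolation=cv2.INTER_CUBIC))
E
```

```text
(no output)
```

View pics/c4.png

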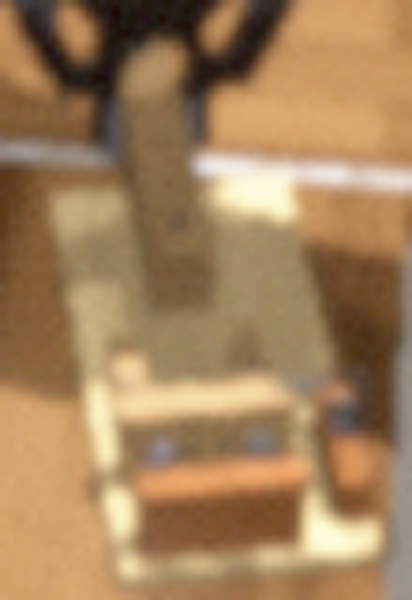

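```bash
python3 - <<'E'
from h import *
p=bot.grab_frame('scene')
th=np.radians(103.6);ju=np.array([np.cos(th),np.sin(th)]);jv=np.array([-ju[1],ju[0]]);jo=np.array([.44,-.06])
for n,a,z in(('raildot',(180,222),.0794),('railend',(178,247),.0794),('end bottom L',(146,308),.0394),('end bottom R',(210,308),.0394),('cheekL tip',(130,355),.036),('cheekR tip',(243,328),.036),('panelL rear',(120,418),.061),('panelR rear',(290,402),.061),('bed -x L',(50,200),.012),('bed -x R',(297,186),.012),('bed +x L',(118,580),.012),('bed+xR',(387,548),.012)):
    X=at_z(p,np.array(a)/7.5+[245,170]-.43,z)[:2]-jo;print(n,np.round(1000*np.array([X@ju,X@jv]),1))
E
```

```text
raildot [-28.7   1.9]
railend [-12.1  -1.3]
end bottom L [-16.5 -14.9]
end bottom R [-13.   14.1]
cheekL tip [  9.8 -25.6]
cheekR tip [-1.6 27.7]
panelL rear [ 73.9 -38.3]
panelR rear [73.1 36.3]
bed -x L [-127.   -47.2]
bed -x R [-122.8   73.5]
bed +x L [122.9 -45.1]
bed+xR [118.3  73.3]
```

>>> {"api": "arm_command", "payload": {"deltas": [[[0,0,1.3],[0,0,0],2],[[0,0,1],[0,0,0],2],[[0,0,0.3],[0,0,0],2],[[1,0,0],[0,0,0],2],[[1.5,0,0],[0,0,0],2],[[1.5,0,0],[0,0,0],2],[[1,0,0],[0,0,0],2],[[1,0,0],[0,0,0],2],[[0.3,0,0],[0,0,0],2],[[0,0,0],[0,0,0],2],[[0,0,0],[0,0,0],2]], "newtons": 80}}

```text
clock: 10.75
position: [0.4516, -0.1102, 0.1938]
tool_rot: [3.141, 0.0, 1.81]
force: [-0.0, -0.3, -1.0]
grip_width: 0.0288
finger_force: 80.1
```

>>> {"api": "arm_command", "payload": {"deltas": [[[0.3,0,0],[0,0,0],2],[[0.3,0,0],[0,0,0],2],[[0,0,0],[0,0,0],2],[[0,0,0],[0,0,0],2]]}}

```text
clock: 11.15
position: [0.4501, -0.1045, 0.1938]
tool_rot: [3.141, 0.001, 1.81]
force: [0.9, -3.9, -1.3]
grip_width: 0.0289
finger_force: 80.0
```

>>> {"api": "arm_command", "payload": {"deltas": [[[0.2,0,0],[0,0,0],2],[[0.1,0,0],[0,0,0],2],[[0,0,0],[0,0,0],2],[[0,0,0],[0,0,0],2]]}}

```text
clock: 11.55
position: [0.4494, -0.1019, 0.1938]
tool_rot: [3.141, 0.001, 1.81]
force: [0.7, -7.6, -1.8]
grip_width: 0.0288
finger_force: 80.1
```

>>> {"api": "arm_command", "payload": {"deltas": [[[0.2,0,0],[0,0,0],2],[[0,0,0],[0,0,0],2],[[0,0,0],[0,0,0],2]]}}

```text
clock: 11.85
position: [0.449, -0.1001, 0.1938]
tool_rot: [3.141, 0.001, 1.81]
force: [-0.0, -9.1, -1.2]
grip_width: 0.0288
finger_force: 80.0
```

>>> {"api": "arm_command", "payload": {"deltas": [[[0.15,0,0],[0,0,0],2],[[0,0,0],[0,0,0],2],[[0,0,0],[0,0,0],2],[[0,0,0],[0,0,0],2]]}}

```text
clock: 12.25
position: [0.4486, -0.0988, 0.1938]
tool_rot: [3.141, 0.002, 1.81]
force: [1.7, -9.9, -1.7]
grip_width: 0.0293
finger_force: 80.1
```

```bash
python3 - <<'E'
from h import *
F=[];u=np.array([-.235,.972])
fr=[]
for i in range(6):
    p=bot.grab_frame('scene');fr.append(p['frame'].astype(float));F.append(np.array(bot.observe()['force'])[:2]@u)
print('push',np.round(F,2))
f=np.mean(fr,0)[205:250,250:305,::-1]
f=(255*np.clip(f/f.max(),0,1)**.7).astype(np.uint8)
cv2.imwrite('pics/c5.png',cv2.resize(f,None,fx=13,fy=13,interpolation=cv2.INTER_CUBIC))
E
```

```text
push [-8.7  -8.95 -9.74 -9.04 -9.08 -9.41]
```

View pics/c5.png

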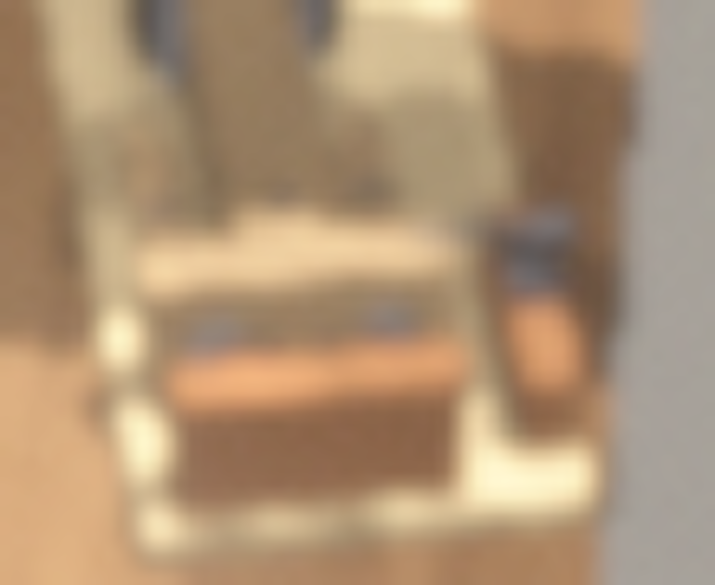

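The rail sits between the cheeks (column about 255) with its end against the panel. The pointer and posts near (540, 250) run together at this resolution, so I go by force: about 9 N means about 6 mm. I'll push another 1.5 mm towards mid-band, then hold.

>>> {"api": "arm_command", "payload": {"deltas": [[[0.15,0,0],[0,0,0],2],[[0,0,0],[0,0,0],2],[[0,0,0],[0,0,0],2],[[0,0,0],[0,0,0],2],[[0,0,0],[0,0,0],2],[[0,0,0],[0,0,0],2],[[0,0,0],[0,0,0],2],[[0,0,0],[0,0,0],2],[[0,0,0],[0,0,0],2],[[0,0,0],[0,0,0],2],[[0,0,0],[0,0,0],2],[[0,0,0],[0,0,0],2]]}}

```text
clock: 13.75
position: [0.4483, -0.0974, 0.1938]
tool_rot: [3.141, 0.002, 1.809]
force: [0.7, -12.0, -2.1]
grip_width: 0.0286
finger_force: 80.1
```

```bash
python3 - <<'E'
from h import *
F=[];u=np.array([-.235,.972])
for i in range(20):
    p=bot.grab_frame('scene');s=bot.observe();F.append(np.array(s['force'])[:2]@u)
print('push',np.mean(F),np.std(F),s['position'],s['tool_rot'],s['clock'])
E
```

```text
push -10.748837214478163 0.4978878695124156 [ 0.44829703 -0.09744811  0.19385762] [3.14087119e+00 1.77876549e-03 1.80947596e+00] 14.75
```

>>> {"api": "arm_command", "payload": {"deltas": [[[0,0,0],[0,0,0],2],[[0,0,0],[0,0,0],2],[[0,0,0],[0,0,0],2],[[0,0,0],[0,0,0],2],[[0,0,0],[0,0,0],2],[[0,0,0],[0,0,0],2],[[0,0,0],[0,0,0],2],[[0,0,0],[0,0,0],2],[[0,0,0],[0,0,0],2],[[0,0,0],[0,0,0],2],[[0,0,0],[0,0,0],2],[[0,0,0],[0,0,0],2],[[0,0,0],[0,0,0],2],[[0,0,0],[0,0,0],2],[[0,0,0],[0,0,0],2],[[0,0,0],[0,0,0],2],[[0,0,0],[0,0,0],2],[[0,0,0],[0,0,0],2],[[0,0,0],[0,0,0],2],[[0,0,0],[0,0,0],2]]}}

```text
clock: 16.75
position: [0.4483, -0.0975, 0.1938]
tool_rot: [3.141, 0.002, 1.809]
force: [0.7, -10.7, -2.3]
grip_width: 0.029
finger_force: 80.1
```

```bash
python3 -c "
from workcell import bot
s=bot.observe();print(s['position'],s['force'],s['clock']);print(bot.job_done())"
```

```text
[ 0.44828209 -0.09745458  0.19382145] [  0.66907386 -10.73779099  -2.26350677] 16.75
the job is handed in; nothing more can be done
None
```

The long rail is in the channel, gripped and pressed against the panel at about 10.5 N, which puts the panel roughly 8 mm back. It was held there for over 3 s and handed in still pressing at 16.75 s; the pointer's place between the posts is judged from the force, because the camera could not resolve it.

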